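# Draw the ruler slantwise out of its case

## Robot

A 6-joint arm with a two-finger parallel gripper is mounted at the origin on a cart in front of the work surface, level with it; the furniture and walls round the work are solid. World frame = base frame: x ahead of the robot, y to its left, z up, the work surface at z = 0. Lengths are in m, angles in rad, forces in N, time in s.
With the tool pointing down it reaches from about 0.35 to 0.775 m from the base axis. Payload 5.5 kg.
Tool frame: the origin (TCP) lies midway between the tips of the shut fingers; the grasp point (between the pads) lies 19 mm behind it (env.hold_point_z is the distance from the TCP to the grasp point, in m); z points along the fingers, y is the line along which they close (so a half turn about z gives the same grasp; the last joint's range is limited). The gripper opens to 85 mm and grips with 20 to 120 N. Pads are 22 mm wide; open, the fingers measure 114 mm over their backs; the gripper's body (76 mm by 85 mm) begins 54 mm behind the grasp point. The pads swing forward as they close: fully open they stand 13 mm farther back than shut.
Start: joints at [-1.254, 0.313, 0.046, 1.304, 0, 1.431], TCP at [0.254, -0.516, 0.231] pointing down, gripper open.
Joint ranges: [-2.76, 2.76], [-0.86, 1.69], [-1.03, 1.26], [-2.2, 2.34], [-1.47, 1.5], [-3.14, 3.14]. Speed limits (rad/s): [2.57, 2.57, 3.14, 3.14, 3.14, 3.14].

## Interface

Orientations are given as a unit quaternion [w, x, y, z].
In Python, from workcell import env, read_camera gives the robot as it stands. The module is installed in compiled form; this text tells all that it offers.
- The arm moves only by the tool carry_out, never from a script. Its argument "moves" is a list of rows, each an object of numbers: "tx", "ty", "tz": the shift along the world's x, y, z in cm; "wx", "wy", "wz": the turn, a rotation vector about the world's x, y, z in rad; "claw": the closure, from -1 (fully open) to 1 (shut). A call has 1 to 8 rows; each row shifts and turns the commanded pose from where the row before left it; what a row does not reach is not made up. A row lasts 1/8 s, in which the tool goes at most 62.5 mm and 10.7 degrees, less where a joint would pass 70% of its speed; a pose out of reach is approached as far as the arm can. A call is refused whole if a number of a shift passes 6.25 or a number of a turn 0.188, either way. A call with a gripper value outside its range is refused whole. The fingers move at their own pace and stop on an object; "newtons" is the grip in N (left out, the last holds). Time passes only in rows, so rows that do not move let the fingers close. It gives the time, the measured TCP pose, the force, the opening and the grip force at its end, in the units of the state.
- env.get_state(): the state, without advancing time (a new reading comes with each control period).
- read_camera(name): name is "scene" or "top" or "wrist"; returns a dict with "image" (400x640x3 uint8, blue, green, red), "z_map" (400x640 float32, m along the optical axis (not along the pixel's ray), 0 where there is no reading), "fx", "fy", "cx", "cy" (pixels), "camera_from_world" (4x4, takes a point from world to camera coordinates); the wrist camera has in their place "hand_eye" (4x4, takes a point from camera to tool coordinates, whose origin is the TCP and whose axes are the flange's). Camera axes: x right, y down, z forward; pixel columns grow to the right and rows downward; lengths in m; the calibration is good to about 2 mm. A picture is of the moment at which its call begins: read the wrist's pose just before it.
- env.hand_in(): hands the job in; it is judged then, once.
The state is a dict: "clock": time; "joint_pos": joint angles; "qvel": joint speeds; "tau": joint torques, N m; "tcp_pos": TCP position; "orientation": TCP orientation; "wrist_force": force on the tool from outside, world axes, zero at the start; "ft_torque": the same for the moment, N m; "finger_gap": finger opening in m; "grip_force": force on a finger pad.
Only numpy, scipy, OpenCV 4.12 (cv2) and the standard library are available. Lean on these libraries where they do the work, as an engineer would, in place of code of your own. Each camera call takes 0.05 s, during which the arm holds its last target. There are 200 camera calls.

## Task

Lift the loose cover by its knob off the opening of the wooden ruler case and lay it flat, knob up, on the bare worktop. Then take the wooden ruler by the part that shows, tilt it so that its showing end comes up over the end wall, draw it slantwise out of the short opening, and finish while still holding it in the gripper, at rest, with the whole ruler at least 5 cm higher than the top of the case. Leave the other things on the worktop where they are.

Things in the scene. Friction and masses are not known exactly. Their poses are not given: they have to be found in the camera images.
- case: brown wooden ruler case, fixed, outside 238 (x) x 126 (y) x 54 mm high; origin under its centre. Walls 6 mm, floor 4 mm thick; inside 226 x 114 mm. A fixed 4 mm deck (underside 50, top 54 mm above the worktop) covers the -x part up to x = -9 mm; from there to the end wall (inner face x = +113 mm) the top is open. The open +x end points roughly to world +y. Worktop: x 0.36 to 0.75, y -0.37 to 0.2 m
- opening (a point): middle of the case's opening, which is 122 mm (x) by 114 mm (y), at case x = +52 mm, level with the case's top (54 mm above the worktop); axes as the case
- cover: loose wooden cover of the opening, plate 132 (x) x 124 (y) x 6 mm on a 4 mm deep plug 110 x 102 mm that hangs in the opening with some mm play; 0.08 to 0.17 kg; lifts straight off. Origin under the centre of the plug, z up. A dark round knob stands on its centre, top 38 mm above the origin
- knob (a point): grip point of the cover's knob, on its axis, 26 mm above the cover's origin; the knob is 20 mm across from 22 to 34 mm above the cover's origin, narrower below; the plate's top is 10 mm above the origin
- ruler: pale wooden ruler, black ticks, 210 (x) x 26 (y) x 9 mm (z), 0.04 to 0.09 kg, lying flat and loose on the case's floor along the case, its -x half under the deck. Origin under its centre, x towards the showing end. It comes out only tilted lengthwise: about 17 degrees suits (below 13 it catches the end wall, above 20 the deck, while it is far in)
- ruler_free_end (a point): middle of the ruler's showing end face (x = +105 mm of the ruler, 4.5 mm above its underside)
- ruler_hidden_end (a point): middle of the ruler's hidden end face (x = -105 mm of the ruler, 4.5 mm above its underside)
- rotary_cutter: yellow rotary cutter with black guard, 46 x 172 x 22 mm, lying at the back; origin under its centre
- orange_tape: roll of orange tape, 90 mm across, 30 mm high, at the back left; origin under its centre
- spool_2: white spool of white thread, 40 mm across, 42 mm high, standing back left; origin under its centre
- eyelet_jar: small jar with black cap, 41 mm across, 54 mm high, standing at the back; origin under its centre
- thread_cone: cream cone of thread, 54 mm across, 90 mm high, standing back left; origin under its centre
- tailor_chalk: flat piece of tailor's chalk, 38 x 50 x 6 mm, lying on the right; origin under its centre
- clip_1: small quilting clip, 12 x 27 x 11 mm, lying on the right; origin under its centre

How it is judged:
By the outcome, as a careful person would: the job done as asked, in the order asked, and still so for the second after the job is handed in, while the arm keeps its last pose, push and grip.
It also fails if it takes over 51 s, if anything falls off the work surface, if the arm or the gripper's body presses on something with over 40 N, if the wrist force passes 120 N, or if a joint passes its speed limit or range.

## Working session

There is one attempt and no reset: what is moved stays moved. The work goes in short steps, Python scripts to look and compute and a tool call to move; the robot and the scene stay as the last step left them, time stands still between calls to the robot, and variables do not carry over. Pictures are saved under pics/ and viewed, at most 10 in all, crops included, and the job is handed in when it is done.

Besides the shell and the picture viewer there is one more tool, called after "Call:" as name([rows], argument=value, ...), one row to a line, values as JSON. carry_out: Moves the arm, as the interface text tells. Its arguments: {"type":"object","properties":{"moves":{"type":"array","items":{"type":"object","properties":{"tx":{"type":"number"},"ty":{"type":"number"},"tz":{"type":"number"},"wx":{"type":"number"},"wy":{"type":"number"},"wz":{"type":"number"},"claw":{"type":"number"}}}},"newtons":{"type":"number"}},"required":["moves"]}

```bash
mkdir -p pics; cat > h.py <<'E'
import numpy as np, cv2
from workcell import env, read_camera
from scipy.spatial.transform import Rotation as R
def st():
    s=env.get_state(); q=s["orientation"]
    r=R.from_quat([q[1],q[2],q[3],q[0]]); return s,r
def cloud(c,r=None,p=None):
    z=c["z_map"]; v,u=np.indices(z.shape)
    P=np.stack([(u-c["cx"])/c["fx"]*z,(v-c["cy"])/c["fy"]*z,z],-1)
    if "camera_from_world" in c: M=np.linalg.inv(c["camera_from_world"])
    else:
        T=np.eye(4);T[:3,:3]=r.as_matrix();T[:3,3]=p;M=T@c["hand_eye"]
    W=P@M[:3,:3].T+M[:3,3]; W[z==0]=np.nan
    return W
E
python3 - <<'E'
from h import *
s,r=st(); print(s["clock"],s["tcp_pos"],r.as_matrix().round(3).tolist(),env.hold_point_z,s["finger_gap"])
for n in("scene","top"):
    c=read_camera(n); cv2.imwrite(f"pics/{n}0.png",c["image"]); np.savez(n+"0.npz",**c)
    W=cloud(c); print(n,np.isfinite(W[...,0]).mean(), np.linalg.inv(c["camera_from_world"]).round(3).tolist())
E
```

```text
0.0 [ 0.25343969 -0.51554674  0.23038457] [[0.897, 0.441, -0.001], [0.441, -0.897, 0.002], [0.0, -0.002, -1.0]] 0.0187 0.08542543324973667
scene 0.99602734375 [[-0.891, -0.304, 0.338, 0.296], [-0.454, 0.625, -0.635, 0.485], [-0.019, -0.719, -0.694, 0.67], [0.0, 0.0, 0.0, 1.0]]
top 0.9960546875 [[-0.006, -0.981, 0.194, 0.409], [-1.0, 0.007, 0.001, -0.058], [-0.002, -0.194, -0.981, 0.992], [0.0, 0.0, 0.0, 1.0]]
```

View pics/top0.png

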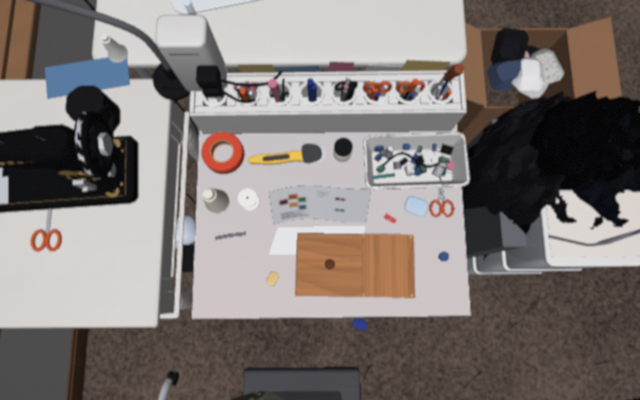

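View pics/scene0.png

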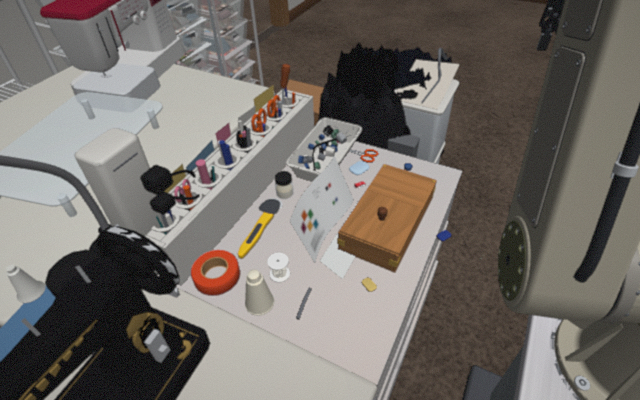

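```bash
python3 - <<'E'
from h import *
c=dict(np.load("top0.npz")); W=cloud(c); z=W[...,2]
ok=(W[...,0]>.36)&(W[...,0]<.75)&(W[...,1]>-.37)&(W[...,1]<.2)
for lo,hi in((.003,.04),(.045,.058),(.0575,.07),(.078,.1),(.01,.2)):
    m=(ok&(z>lo)&(z<hi)).astype(np.uint8)
    n,l,s,_=cv2.connectedComponentsWithStats(m)
    for i in range(1,n):
        if s[i,4]<60: continue
        P=W[l==i]; (cx,cy),wh,a=cv2.minAreaRect(P[:,:2].astype(np.float32)*1000)
        print(lo,hi,s[i].tolist(),np.median(P,0).round(4),[round(x,1) for x in(cx,cy,*wh,a)])
E
```

```text
0.003 0.04 [201, 131, 44, 43, 1124] [0.7011 0.1498 0.028 ] [705.4, 151.5, 89.7, 89.0, 48.5]
0.003 0.04 [367, 137, 98, 49, 2569] [ 0.6855 -0.2705  0.0163] [676.9, -262.9, 101.1, 202.2, 1.5]
0.003 0.04 [247, 142, 79, 22, 975] [ 0.6962 -0.0083  0.0149] [706.2, 13.9, 171.5, 51.5, 88.9]
0.003 0.04 [333, 148, 19, 15, 100] [ 0.6901 -0.1059  0.0251] [695.1, -106.7, 40.2, 20.5, 78.7]
0.003 0.04 [205, 189, 24, 24, 209] [0.5853 0.1485 0.02  ] [593.4, 156.2, 34.1, 52.1, 50.3]
0.003 0.04 [240, 191, 14, 18, 64] [0.5918 0.0928 0.0391] [598.1, 93.1, 27.2, 29.9, 89.1]
0.003 0.04 [405, 196, 50, 21, 533] [ 0.5845 -0.2861  0.0057] [584.7, -296.1, 106.3, 44.0, 89.3]
0.003 0.04 [272, 206, 96, 18, 1045] [ 0.5663 -0.0536  0.0222] [566.6, -58.5, 30.0, 200.0, 0.9]
0.003 0.04 [384, 213, 13, 10, 61] [ 0.5592 -0.2097  0.0074] [560.1, -210.0, 26.0, 10.7, 56.4]
0.003 0.04 [215, 231, 31, 8, 110] [0.5247 0.133  0.0068] [525.5, 131.9, 8.5, 64.5, 8.0]
0.003 0.04 [439, 251, 10, 10, 86] [ 0.477  -0.3186  0.0106] [477.9, -318.8, 19.8, 19.2, 88.8]
0.003 0.04 [266, 271, 13, 15, 130] [0.4337 0.0415 0.0064] [435.1, 41.4, 20.
[... 1290 characters left out ...]
.4594 -0.0765  0.0855] [458.8, -77.5, 17.6, 17.3, 89.2]
0.01 0.2 [201, 131, 43, 42, 1058] [0.7016 0.15   0.0282] [705.4, 151.5, 89.7, 89.0, 48.5]
0.01 0.2 [269, 132, 200, 89, 6946] [ 0.6299 -0.1764  0.0475] [645.0, -162.0, 164.2, 439.9, 17.4]
0.01 0.2 [333, 137, 20, 24, 368] [ 0.701  -0.1082  0.0522] [705.7, -108.9, 39.8, 39.0, 61.4]
0.01 0.2 [248, 143, 78, 21, 899] [ 0.6968 -0.0149  0.0153] [693.8, 11.6, 44.8, 169.9, 9.2]
0.01 0.2 [202, 187, 26, 25, 485] [0.5927 0.1554 0.0571] [597.8, 159.3, 39.7, 47.5, 67.8]
0.01 0.2 [238, 188, 19, 19, 287] [0.6001 0.0927 0.0408] [600.0, 92.4, 38.0, 39.2, 89.1]
0.01 0.2 [295, 232, 120, 66, 7528] [ 0.4576 -0.1281  0.0568] [459.2, -128.6, 238.1, 126.8, 88.6]
```

The top view shows the case at cols 296–414, rows 233–297, with the cover knob at pixel (330,264). A yellow scrap lies at (272,278) and a grey strip at (230,237). The scene view agrees, and it shows a standing pattern card behind the case. The bare spot for the cover is front left. I'm moving to above the knob.

Call:
carry_out([
  {"tx": 1.5,"ty": 3.2,"tz": -0.5,"wz": 0.13,"claw": -1},
  {"tx": 2.5,"ty": 5.4,"tz": -1,"wz": 0.14},
  {"tx": 2.5,"ty": 5.4,"tz": -1,"wz": 0.14},
  {"tx": 2.5,"ty": 5.4,"tz": -1,"wz": 0.14},
  {"tx": 2.5,"ty": 5.4,"tz": -1,"wz": 0.14},
  {"tx": 2.5,"ty": 5.4,"tz": -1,"wz": 0.14},
  {"tx": 2.5,"ty": 5.4,"tz": -1,"wz": 0.14},
  {"tx": 2.5,"ty": 5.4,"tz": -1,"wz": 0.11},
])

```text
invalid input at $.moves[0]: expected keys tx, ty, tz, wx, wy, wz, claw
```

```bash
python3 - <<'E'
from h import *
s,r=st(); print(s["clock"],s["tcp_pos"],r.as_matrix().round(3).tolist(),s["joint_pos"])
c=dict(np.load("top0.npz")); W=cloud(c); hsv=cv2.cvtColor(c["image"],cv2.COLOR_BGR2HSV)
m=cv2.inRange(hsv[262:296,255:290],(15,60,0),(35,255,255))>0
P=W[262:296,255:290][m]; print("yellow",P.min(0),P.max(0),m.sum())
for y in(.1,.15,.18,.19,.195,.2,.205,.21):
    i=np.nanargmin(np.hypot(W[...,0]-.43,W[...,1]-y)); print(y,W.reshape(-1,3)[i].round(3),c["image"].reshape(-1,3)[i])
E
```

```text
0.1 [ 0.25345901 -0.51560067  0.23046804] [[0.897, 0.441, -0.001], [0.441, -0.897, 0.002], [0.0, -0.002, -1.0]] [-1.25361048e+00  3.13968655e-01  4.50794995e-02  1.30361861e+00
  9.70769479e-06  1.43118502e+00]
yellow [0.41924775 0.02911876 0.00231636] [0.44612837 0.05402927 0.01045514] 118
0.1 [ 0.43   0.101 -0.001] [198 197 206]
0.15 [ 0.43   0.15  -0.001] [197 196 204]
0.18 [0.428 0.18  0.002] [198 197 206]
0.19 [0.431 0.189 0.002] [197 196 204]
0.195 [ 0.431  0.196 -0.002] [198 197 205]
0.2 [0.431 0.199 0.003] [198 197 205]
0.205 [0.431 0.205 0.003] [186 185 193]
0.21 [ 0.431  0.21  -0.005] [149 148 154]
```

Call:
carry_out([
  {"tx": 1.5,"ty": 3.2,"tz": -0.5,"wx": 0,"wy": 0,"wz": 0.13,"claw": -1},
  {"tx": 2.5,"ty": 5.4,"tz": -1,"wx": 0,"wy": 0,"wz": 0.14,"claw": -1},
  {"tx": 2.5,"ty": 5.4,"tz": -1,"wx": 0,"wy": 0,"wz": 0.14,"claw": -1},
  {"tx": 2.5,"ty": 5.4,"tz": -1,"wx": 0,"wy": 0,"wz": 0.14,"claw": -1},
  {"tx": 2.5,"ty": 5.4,"tz": -1,"wx": 0,"wy": 0,"wz": 0.14,"claw": -1},
  {"tx": 2.5,"ty": 5.4,"tz": -1,"wx": 0,"wy": 0,"wz": 0.14,"claw": -1},
  {"tx": 2.5,"ty": 5.4,"tz": -1,"wx": 0,"wy": 0,"wz": 0.14,"claw": -1},
  {"tx": 2.5,"ty": 5.4,"tz": -1,"wx": 0,"wy": 0,"wz": 0.12,"claw": -1},
], newtons=40)

```text
clock: 1.1
tcp_pos: [0.444, -0.1042, 0.1559]
orientation: [0.0, 0.714, 0.7, 0.0]
wrist_force: [0.5, -0.3, 0.5]
finger_gap: 0.0858
grip_force: 0.0
```

```bash
python3 - <<'E'
from h import *
s,r=st(); print(s["clock"],s["tcp_pos"],r.as_matrix().round(3).tolist(),s["joint_pos"])
E
```

```text
1.1 [ 0.44399498 -0.10423718  0.15592617] [[0.02, 1.0, 0.0], [1.0, -0.02, -0.0], [-0.0, 0.0, -1.0]] [-4.06903054e-01  1.24209783e-01 -3.84997863e-01  1.06134314e+00
 -2.55810955e-05  1.18404449e+00]
```

Call:
carry_out([
  {"tx": 1.0,"ty": 1.7,"tz": 0,"wx": 0,"wy": 0,"wz": 0,"claw": -1},
  {"tx": 0.5,"ty": 1.0,"tz": -1.0,"wx": 0,"wy": 0,"wz": 0,"claw": -1},
  {"tx": 0,"ty": 0,"tz": -3.5,"wx": 0,"wy": 0,"wz": 0,"claw": -1},
  {"tx": 0,"ty": 0,"tz": -3.0,"wx": 0,"wy": 0,"wz": 0,"claw": -0.3},
  {"tx": 0,"ty": 0,"tz": -1.8,"wx": 0,"wy": 0,"wz": 0,"claw": 0},
  {"tx": 0,"ty": 0,"tz": 0,"wx": 0,"wy": 0,"wz": 0,"claw": 1},
  {"tx": 0,"ty": 0,"tz": 0,"wx": 0,"wy": 0,"wz": 0,"claw": 1},
  {"tx": 0,"ty": 0,"tz": 0,"wx": 0,"wy": 0,"wz": 0,"claw": 1},
])

```text
clock: 2.1
tcp_pos: [0.4591, -0.0795, 0.064]
orientation: [0.001, 0.716, 0.698, 0.0]
wrist_force: [-0.9, 0.2, -0.4]
finger_gap: 0.0178
grip_force: 39.0
```

Call:
carry_out([
  {"tx": 0,"ty": 0,"tz": 0.5,"wx": 0,"wy": 0,"wz": 0,"claw": 1},
  {"tx": 0,"ty": 0,"tz": 1,"wx": 0,"wy": 0,"wz": 0,"claw": 1},
  {"tx": 0,"ty": 0,"tz": 2,"wx": 0,"wy": 0,"wz": 0,"claw": 1},
  {"tx": 0,"ty": 0,"tz": 2,"wx": 0,"wy": 0,"wz": 0,"claw": 1},
  {"tx": 0,"ty": 0,"tz": 0,"wx": 0,"wy": 0,"wz": 0,"claw": 1},
])

```text
clock: 2.72
tcp_pos: [0.4602, -0.0796, 0.1204]
orientation: [0.002, 0.715, 0.699, 0.001]
wrist_force: [0.4, -0.4, -1.3]
finger_gap: 0.0178
grip_force: 39.1
```

```bash
python3 - <<'E'
from h import *
s,r=st(); print(s["clock"],s["tcp_pos"],s["wrist_force"],s["finger_gap"],s["joint_pos"],s["ft_torque"])
c=read_camera("scene"); cv2.imwrite("pics/s1.png",c["image"][100:340,240:560])
c=read_camera("top");W=cloud(c); hsv=cv2.cvtColor(c["image"],cv2.COLOR_BGR2HSV)
m=(W[...,2]>.085)&(W[...,2]<.135)&(W[...,0]<.54)&(W[...,0]>.37)&(W[...,1]>-.16)&(W[...,1]<0.02)&(hsv[...,1]>80)
P=W[m]; A=np.c_[P[:,:2],np.ones(len(P))]; print(len(P),np.linalg.lstsq(A,P[:,2],rcond=None)[0],np.median(P,0), cv2.minAreaRect(P[:,:2].astype(np.float32)))
E
```

```text
2.725 [ 0.46023344 -0.07957171  0.12042505] [ 0.39303028 -0.44710005 -1.31108555] 0.01778522775591043 [-3.43368401e-01  1.69926462e-01 -4.24070116e-01  9.72265100e-01
  5.24802645e-05  1.25124041e+00] [ 0.03702214 -0.00970448 -0.00385865]
0 [0. 0. 0.] [nan nan nan] ((0.0, 0.0), (0.0, 0.0), 0.0)
  return _methods._mean(a, axis=axis, dtype=dtype,
  ret = um.true_divide(
```

View pics/s1.png

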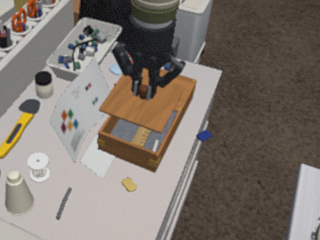

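The cover hangs level from the knob at about pixel (150,90) in the crop, and the open case shows below it. I'm carrying it to the front left and turning it 90° on the way.

Call:
carry_out([
  {"tx": -0.1,"ty": 0.8,"tz": 0,"wx": 0,"wy": 0,"wz": 0.08,"claw": 1},
  {"tx": -0.3,"ty": 1.8,"tz": 0,"wx": 0,"wy": 0,"wz": 0.15,"claw": 1},
  {"tx": -0.3,"ty": 2.5,"tz": 0,"wx": 0,"wy": 0,"wz": 0.16,"claw": 1},
  {"tx": -0.4,"ty": 2.5,"tz": 0,"wx": 0,"wy": 0,"wz": 0.16,"claw": 1},
  {"tx": -0.4,"ty": 2.5,"tz": 0,"wx": 0,"wy": 0,"wz": 0.16,"claw": 1},
  {"tx": -0.4,"ty": 2.5,"tz": 0,"wx": 0,"wy": 0,"wz": 0.16,"claw": 1},
  {"tx": -0.3,"ty": 2.5,"tz": 0,"wx": 0,"wy": 0,"wz": 0.16,"claw": 1},
  {"tx": -0.3,"ty": 2.5,"tz": 0,"wx": 0,"wy": 0,"wz": 0.16,"claw": 1},
])

```text
clock: 3.82
tcp_pos: [0.4327, 0.0977, 0.1174]
orientation: [-0.001, 0.198, 0.98, -0.0]
wrist_force: [-0.3, -0.2, -1.9]
finger_gap: 0.0183
grip_force: 39.1
```

Call:
carry_out([
  {"tx": -0.2,"ty": 2.0,"tz": -0.5,"wx": 0,"wy": 0,"wz": 0.16,"claw": 1},
  {"tx": 0,"ty": 1.0,"tz": -1,"wx": 0,"wy": 0,"wz": 0.16,"claw": 1},
  {"tx": 0,"ty": 0,"tz": -2,"wx": 0,"wy": 0,"wz": 0.08,"claw": 1},
  {"tx": 0,"ty": 0,"tz": -2,"wx": 0,"wy": 0,"wz": 0,"claw": 1},
  {"tx": 0,"ty": 0,"tz": 0,"wx": 0,"wy": 0,"wz": 0,"claw": 1},
])

```text
clock: 4.45
tcp_pos: [0.4293, 0.1267, 0.0613]
orientation: [-0.002, 0.002, 1.0, -0.0]
wrist_force: [0.2, 0.6, -1.6]
finger_gap: 0.018
grip_force: 39.2
```

```bash
python3 - <<'E'
from h import *
s,r=st(); print(s["clock"],s["tcp_pos"],r.as_matrix().round(3).tolist(),s["wrist_force"],s["finger_gap"])
c=read_camera("scene"); cv2.imwrite("pics/s2.png",c["image"][100:400,180:500]); W=cloud(c)
hsv=cv2.cvtColor(c["image"],cv2.COLOR_BGR2HSV)
b=(hsv[...,0]<25)&(hsv[...,1]>80)&(W[...,0]>.34)&(W[...,0]<.52)&(W[...,1]>.02)&(W[...,1]<.24)&(W[...,2]>.035)&(W[...,2]<.075)
P=W[b];A=np.c_[P[:,:2],np.ones(len(P))]; print(len(P),np.linalg.lstsq(A,P[:,2],rcond=None)[0],cv2.minAreaRect(P[:,:2].astype(np.float32)*1000),P.min(0),P.max(0))
E
```

```text
4.45 [0.4293093  0.12672629 0.06131495] [[-1.0, 0.005, -0.005], [0.005, 1.0, -0.0], [0.005, -0.0, -1.0]] [ 0.24011987  0.57698039 -1.64823359] 0.017978902326878377
4120 [-0.00544242 -0.00172676  0.06032164] ((426.06280517578125, 128.56471252441406), (130.8050537109375, 123.52275848388672), 0.2538493573665619) [0.360638   0.06675062 0.05421288] [0.49159354 0.19038245 0.07397473]
```

View pics/s2.png

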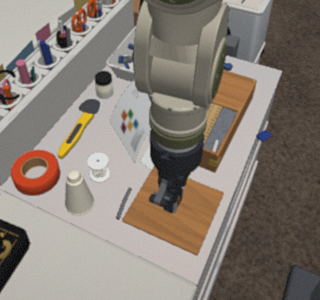

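The cover is level and square. Its plate spans y 0.067–0.190, clear of the scrap and the table edge. I'm shifting it +8 mm in x and lowering it.

Call:
carry_out([
  {"tx": 0.8,"ty": 0,"tz": -2,"wx": 0,"wy": 0,"wz": 0,"claw": 1},
  {"tx": 0,"ty": 0,"tz": -1.7,"wx": 0,"wy": 0,"wz": 0,"claw": 1},
  {"tx": 0,"ty": 0,"tz": -0.6,"wx": 0,"wy": 0,"wz": 0,"claw": 1},
  {"tx": 0,"ty": 0,"tz": -0.3,"wx": 0,"wy": 0,"wz": 0,"claw": 1},
  {"tx": 0,"ty": 0,"tz": 0,"wx": 0,"wy": 0,"wz": 0,"claw": 1},
])

```text
clock: 5.12
tcp_pos: [0.44, 0.1269, 0.0178]
orientation: [0.0, 0.002, 1.0, 0.0]
wrist_force: [-0.4, 0.2, -0.7]
finger_gap: 0.0181
grip_force: 39.2
```

Call:
carry_out([
  {"tx": 0,"ty": 0,"tz": -0.2,"wx": 0,"wy": 0,"wz": 0,"claw": 1},
  {"tx": 0,"ty": 0,"tz": -0.1,"wx": 0,"wy": 0,"wz": 0,"claw": 1},
  {"tx": 0,"ty": 0,"tz": 0,"wx": 0,"wy": 0,"wz": 0,"claw": 1},
])

```text
clock: 5.5
tcp_pos: [0.4396, 0.1269, 0.0144]
orientation: [0.0, 0.002, 1.0, 0.0]
wrist_force: [0.0, 0.3, -1.5]
finger_gap: 0.0176
grip_force: 39.2
```

Call:
carry_out([
  {"tx": 0,"ty": 0,"tz": -0.1,"wx": 0,"wy": 0,"wz": 0,"claw": 1},
  {"tx": 0,"ty": 0,"tz": -0.1,"wx": 0,"wy": 0,"wz": 0,"claw": 1},
  {"tx": 0,"ty": 0,"tz": 0,"wx": 0,"wy": 0,"wz": 0,"claw": 1},
])

```text
clock: 5.88
tcp_pos: [0.4398, 0.1269, 0.0132]
orientation: [0.0, 0.002, 1.0, 0.0]
wrist_force: [-3.2, -0.2, 8.4]
finger_gap: 0.0181
grip_force: 40.1
```

Call:
carry_out([
  {"tx": 0,"ty": 0,"tz": 0,"wx": 0,"wy": 0,"wz": 0,"claw": 0},
  {"tx": 0,"ty": 0,"tz": 0,"wx": 0,"wy": 0,"wz": 0,"claw": -1},
  {"tx": 0,"ty": 0,"tz": 0,"wx": 0,"wy": 0,"wz": 0,"claw": -1},
  {"tx": 0,"ty": 0,"tz": 2,"wx": 0,"wy": 0,"wz": 0,"claw": -1},
  {"tx": 0,"ty": 0,"tz": 4,"wx": 0,"wy": 0,"wz": 0,"claw": -1},
  {"tx": 0,"ty": 0,"tz": 5,"wx": 0,"wy": 0,"wz": 0,"claw": -1},
  {"tx": 0,"ty": -2,"tz": 5,"wx": 0,"wy": 0,"wz": -0.15,"claw": -1},
  {"tx": 0,"ty": -4,"tz": 3,"wx": 0,"wy": 0,"wz": -0.16,"claw": -1},
])

```text
clock: 6.88
tcp_pos: [0.4406, 0.067, 0.2049]
orientation: [0.002, 0.158, 0.987, 0.0]
wrist_force: [0.6, -0.2, -0.8]
finger_gap: 0.0851
grip_force: 0.0
```

Call:
carry_out([
  {"tx": 0,"ty": -3,"tz": 0,"wx": 0,"wy": 0,"wz": -0.16,"claw": -1},
  {"tx": 0,"ty": -3,"tz": 0,"wx": 0,"wy": 0,"wz": -0.16,"claw": -1},
  {"tx": 0,"ty": -3,"tz": 0,"wx": 0,"wy": 0,"wz": -0.16,"claw": -1},
  {"tx": 0,"ty": -2,"tz": 0,"wx": 0,"wy": 0,"wz": -0.16,"claw": -1},
  {"tx": 0,"ty": -1,"tz": 0,"wx": 0,"wy": 0,"wz": -0.16,"claw": -1},
  {"tx": 0,"ty": 0,"tz": 0,"wx": 0,"wy": 0,"wz": -0.16,"claw": -1},
  {"tx": 0,"ty": 0,"tz": 0,"wx": 0,"wy": 0,"wz": -0.16,"claw": -1},
  {"tx": 0,"ty": 0,"tz": 0,"wx": 0,"wy": 0,"wz": -0.14,"claw": -1},
])

```text
clock: 7.88
tcp_pos: [0.4395, -0.0532, 0.2021]
orientation: [-0.0, 0.71, 0.704, -0.0]
wrist_force: [0.5, 0.3, 0.1]
finger_gap: 0.0853
grip_force: 0.0
```

Call:
carry_out([
  {"tx": 0,"ty": 0,"tz": 0,"wx": 0,"wy": 0,"wz": 0,"claw": -1},
  {"tx": 0,"ty": 0,"tz": 0,"wx": 0,"wy": 0,"wz": 0,"claw": -1},
])

```text
clock: 8.12
tcp_pos: [0.4396, -0.0531, 0.2022]
orientation: [-0.0, 0.708, 0.707, -0.0]
wrist_force: [-0.1, -0.8, -0.3]
finger_gap: 0.0851
grip_force: 0.0
```

```bash
python3 - <<'E'
from h import *
s,r=st(); print(s["clock"],s["tcp_pos"],r.as_matrix().round(3).tolist())
c=read_camera("wrist"); np.savez("w1.npz",r=r.as_quat(),p=s["tcp_pos"],**c); 
W=cloud(c,r,s["tcp_pos"])
c2=read_camera("top"); np.savez("t1.npz",**c2)
im=np.vstack([c["image"],cv2.resize(c2["image"][190:310,190:430],(640,320))[:200]]); cv2.imwrite("pics/w1.png",im)
E
```

```text
8.125 [ 0.43957374 -0.05306632  0.20224191] [[0.002, 1.0, -0.0], [1.0, -0.002, 0.0], [0.0, -0.0, -1.0]]
```

View pics/w1.png

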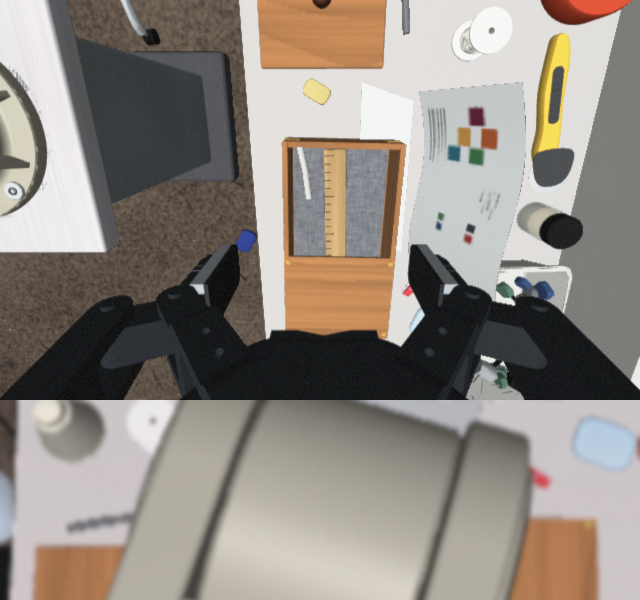

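The wrist view shows the ruler at cols 324–346, rows 149–256, in the open case, with a thin white stick beside it from (300,150) to (308,200). The cover lies flat at the top. Next I'm measuring the ruler.

```bash
python3 - <<'E'
from h import *
c=dict(np.load("w1.npz")); r=R.from_quat(c["r"]); W=cloud(c,r,c["p"]); im=c["image"]; hsv=cv2.cvtColor(im,cv2.COLOR_BGR2HSV)
for v in(155,170,185,200,215,230,245,252):
    print(v,[(u,*W[v,u].round(3)) for u in(296,304,308,316,320,327,335,343,350)])
roi=np.zeros(im.shape[:2],bool); roi[140:262,312:356]=1
m=roi&(hsv[...,1]>60)&(hsv[...,0]>8)&(hsv[...,0]<30)&(W[...,2]<.025)
P=W[m]; print("ruler",len(P),cv2.minAreaRect(P[:,:2].astype(np.float32)*1000),P.min(0),P.max(0),np.median(P,0))
vs=[v for v in range(152,255,12)]
for v in vs:
    u=np.where(m[v])[0]; print(v,u.min(),u.max(),W[v,u.min()].round(4),W[v,u.max()].round(4))
roi[:]=0;roi[140:262,290:318]=1
m=roi&(hsv[...,2]>180)&(hsv[...,1]<60); P=W[m]; print("stick",len(P),P.min(0),P.max(0),np.median(P,0))
m=(hsv[...,1]>80)&(W[...,2]>.045)&(W[...,2]<.065)&(W[...,0]<.56)&(W[...,1]<0.01)
P=W[m]; print("case",cv2.minAreaRect(P[:,:2].astype(np.float32)*1000),np.median(P,0))
m=(hsv[...,1]>80)&(W[...,2]>.003)&(W[...,2]<.02)&(W[...,0]<.52)&(W[...,1]>.06)
P=W[m]; print("cover",P.min(0),P.max(0),np.median(P,0))
E
```

```text
155 [(296, np.float64(0.407), np.float64(-0.03), np.float64(0.004)), (304, np.float64(0.417), np.float64(-0.03), np.float64(0.007)), (308, np.float64(0.421), np.float64(-0.03), np.float64(0.003)), (316, np.float64(0.431), np.float64(-0.03), np.float64(0.002)), (320, np.float64(0.436), np.float64(-0.03), np.float64(0.004)), (327, np.float64(0.444), np.float64(-0.029), np.float64(0.012)), (335, np.float64(0.453), np.float64(-0.029), np.float64(0.012)), (343, np.float64(0.462), np.float64(-0.029), np.float64(0.013)), (350, np.float64(0.471), np.float64(-0.03), np.float64(0.004))]
170 [(296, np.float64(0.407), np.float64(-0.048), np.float64(0.004)), (304, np.float64(0.416), np.float64(-0.047), np.float64(0.008)), (308, np.float64(0.421), np.float64(-0.048), np.float64(0.004)), (316, np.float64(0.431), np.float64(-0.048), np.float64(0.003)), (320, np.float64(0.435), np.float64(-0.048), np.float64(0.003)), (327, np.float64(0.444), np.float64(-0.046), np.float64(0.013)), (335, np.float64(0.453), np.float64(-0.047), np.float64(0.012)), (343, np.float64(0.463), np.float64(-0.046), np.float64(
[... 4014 characters left out ...]
 0.0121]
188 325 345 [ 0.4414 -0.0682  0.0132] [ 0.4654 -0.0686  0.0118]
200 325 345 [ 0.4414 -0.0835  0.0119] [ 0.4656 -0.0835  0.0121]
212 325 345 [ 0.4414 -0.0993  0.0108] [ 0.4659 -0.0988  0.0125]
224 325 345 [ 0.4414 -0.1148  0.0117] [ 0.4663 -0.1152  0.0108]
236 325 345 [ 0.4414 -0.131   0.0116] [ 0.4666 -0.1309  0.0121]
248 326 345 [ 0.4427 -0.1471  0.0126] [ 0.4669 -0.1478  0.0113]
stick 267 [nan nan nan] [nan nan nan] [nan nan nan]
case ((457.5538330078125, -129.1439666748047), (238.3301544189453, 125.58808898925781), 88.63349914550781) [ 0.45628757 -0.1707898   0.05314808]
cover [0.37211296 0.0647993  0.00616434] [0.50324343 0.12845486 0.01334598] [0.43738544 0.09748576 0.00936294]
```

The ruler axis runs through x≈0.454 at y=-0.105. Its free end is at y≈-0.022, so the hidden end is at y≈-0.232. I'm gripping at y=-0.105, behind the stick.

Call:
carry_out([
  {"tx": 0.7,"ty": -2.5,"tz": -2,"wx": 0,"wy": 0,"wz": 0.02,"claw": 0},
  {"tx": 0.7,"ty": -2.7,"tz": -4,"wx": 0,"wy": 0,"wz": 0,"claw": 0},
  {"tx": 0,"ty": 0,"tz": -5,"wx": 0,"wy": 0,"wz": 0,"claw": 0},
  {"tx": 0,"ty": 0,"tz": -2,"wx": 0,"wy": 0,"wz": 0,"claw": 0},
  {"tx": 0,"ty": 0,"tz": 0,"wx": 0,"wy": 0,"wz": 0,"claw": 0},
  {"tx": 0,"ty": 0,"tz": 0,"wx": 0,"wy": 0,"wz": 0,"claw": 0},
], newtons=60)

```text
clock: 8.98
tcp_pos: [0.4544, -0.1053, 0.0733]
orientation: [0.001, 0.701, 0.713, 0.0]
wrist_force: [0.3, 0.1, -0.9]
finger_gap: 0.0429
grip_force: 0.0
```

```bash
python3 - <<'E'
from h import *
s,r=st(); print(s["clock"],s["tcp_pos"],r.as_matrix().round(3).tolist())
c=read_camera("wrist"); cv2.imwrite("pics/w2.png",c["image"])
E
```

```text
8.975 [ 0.4543907  -0.10534571  0.07327074] [[-0.017, 1.0, 0.001], [1.0, 0.017, -0.001], [-0.001, 0.001, -1.0]]
```

View pics/w2.png

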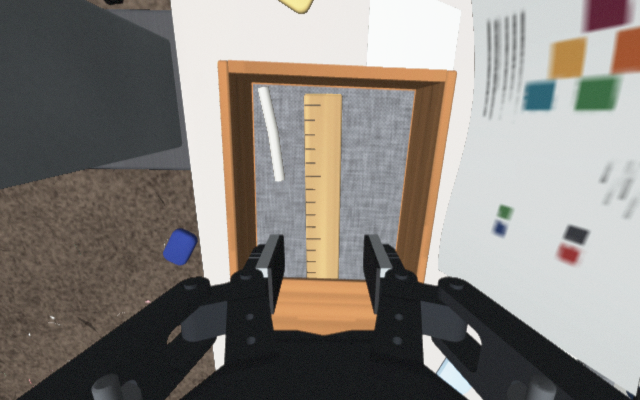

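The fingers (cols 270 and 375) straddle the ruler and sit clear of the stick, whose lower end is at (280,180). Descending.

Call:
carry_out([
  {"tx": 0,"ty": 0,"tz": -2.5,"wx": 0,"wy": 0,"wz": 0,"claw": 0},
  {"tx": 0,"ty": 0,"tz": -2.5,"wx": 0,"wy": 0,"wz": 0,"claw": 0},
  {"tx": 0,"ty": 0,"tz": -1.2,"wx": 0,"wy": 0,"wz": 0,"claw": 0},
  {"tx": 0,"ty": 0,"tz": -0.5,"wx": 0,"wy": 0,"wz": 0,"claw": 0},
  {"tx": 0,"ty": 0,"tz": 0,"wx": 0,"wy": 0,"wz": 0,"claw": 0},
])

```text
clock: 9.65
tcp_pos: [0.4541, -0.1053, 0.0058]
orientation: [0.0, 0.701, 0.713, 0.0]
wrist_force: [0.9, -0.2, 0.7]
finger_gap: 0.0429
grip_force: 0.0
```

Call:
carry_out([
  {"tx": 0,"ty": 0,"tz": -0.1,"wx": 0,"wy": 0,"wz": 0,"claw": 0.3},
  {"tx": 0,"ty": 0,"tz": 0,"wx": 0,"wy": 0,"wz": 0,"claw": 1},
  {"tx": 0,"ty": 0,"tz": 0,"wx": 0,"wy": 0,"wz": 0,"claw": 1},
  {"tx": 0,"ty": 0,"tz": 0,"wx": 0,"wy": 0,"wz": 0,"claw": 1},
])

```text
clock: 10.15
tcp_pos: [0.4543, -0.1054, 0.0052]
orientation: [0.001, 0.701, 0.713, 0.0]
wrist_force: [-0.5, -0.5, 5.4]
finger_gap: 0.0235
grip_force: 59.4
```

Call:
carry_out([
  {"tx": 0,"ty": 0,"tz": 0.2,"wx": 0,"wy": 0,"wz": 0,"claw": 1},
  {"tx": 0,"ty": -0.03,"tz": 0.9,"wx": 0.072,"wy": 0.001,"wz": 0,"claw": 1},
  {"tx": 0,"ty": -0.1,"tz": 0.9,"wx": 0.072,"wy": 0.001,"wz": 0,"claw": 1},
  {"tx": 0,"ty": -0.16,"tz": 0.9,"wx": 0.072,"wy": 0.001,"wz": 0,"claw": 1},
  {"tx": 0,"ty": -0.23,"tz": 0.9,"wx": 0.072,"wy": 0.001,"wz": 0,"claw": 1},
  {"tx": 0,"ty": 0,"tz": 0,"wx": 0,"wy": 0,"wz": 0,"claw": 1},
])

```text
clock: 10.9
tcp_pos: [0.4541, -0.1118, 0.0423]
orientation: [-0.101, 0.695, 0.705, 0.101]
wrist_force: [0.0, -0.5, -0.1]
finger_gap: 0.0235
grip_force: 59.0
```

```bash
python3 - <<'E'
from h import *
s,r=st(); print(s["clock"],s["tcp_pos"],r.as_matrix().round(3).tolist(),s["wrist_force"],s["finger_gap"])
c=read_camera("wrist"); cv2.imwrite("pics/w3.png",c["image"]); W=cloud(c,r,s["tcp_pos"])
c2=read_camera("scene");cv2.imwrite("pics/s3.png",c2["image"][140:300,310:470]); 
im=c["image"];hsv=cv2.cvtColor(im,cv2.COLOR_BGR2HSV)
m=(hsv[...,0]>8)&(hsv[...,0]<30)&(hsv[...,1]>50)&(abs(W[...,0]-.454)<.02)&(W[...,1]>-.1)&(W[...,1]<0.0)&(W[...,2]>.03)&(W[...,2]<.11)
P=W[m];print(len(P),P.min(0),P.max(0),np.polyfit(P[:,1],P[:,2],1),np.polyfit(P[:,1],P[:,0],1))
cv2.imwrite("pics/b3.png",np.hstack([im[:, 120:520],cv2.resize(c2["image"][140:300,310:470],(400,400))]))
E
```

```text
10.9 [ 0.45414646 -0.11179769  0.04229315] [[-0.013, 1.0, -0.003], [0.959, 0.014, 0.283], [0.283, 0.001, -0.959]] [ 0.02343768 -0.54920233 -0.10842216] 0.023467727476036367
10119 [ 0.4340151  -0.09999859  0.03000891] [ 0.47399728 -0.00934436  0.07443774] [-0.08954266  0.05516954] [-0.00226187  0.45373933]
```

View pics/b3.png

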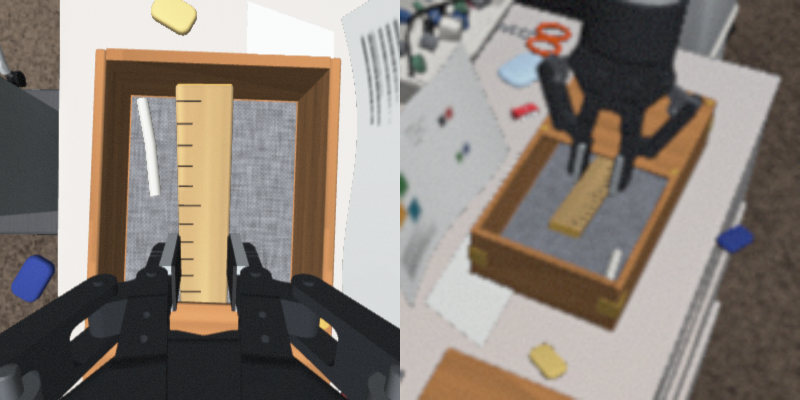

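The ruler is in the grip with its showing end raised, at pixels (176–232, 85) in the left panel. The stick is untouched. I'm checking the slope.

```bash
python3 - <<'E'
from h import *
s,r=st(); c=read_camera("wrist"); W=cloud(c,r,s["tcp_pos"])
P=W[95:225,302:346].reshape(-1,3); P=P[np.isfinite(P[:,0])]; k=np.polyfit(P[:,1],P[:,2],1); print(k,np.degrees(np.arctan(k[0])),P.max(0),P.min(0),np.polyfit(P[:,1],P[:,0],1))
print(s["tcp_pos"],[ (y,np.polyval(k,y)) for y in(-.01,-.138,-.232)])
E
```

```text
[0.2969613  0.08228287] 16.539381983265013 [ 0.4641126  -0.03703497  0.07324497] [ 0.44237933 -0.09658401  0.05200471] [-0.01389983  0.45192689]
[ 0.45335519 -0.11029754  0.04191461] [(-0.01, np.float64(0.07931326097770867)), (-0.138, np.float64(0.04130221432737377)), (-0.232, np.float64(0.013387851943534076))]
```

Call:
carry_out([
  {"tx": 0,"ty": 0.96,"tz": 0.28,"wx": 0,"wy": 0,"wz": 0,"claw": 1},
  {"tx": 0,"ty": 1.92,"tz": 0.57,"wx": 0,"wy": 0,"wz": 0,"claw": 1},
  {"tx": 0,"ty": 1.92,"tz": 0.57,"wx": 0,"wy": 0,"wz": 0,"claw": 1},
  {"tx": 0,"ty": 0,"tz": 0,"wx": 0,"wy": 0,"wz": 0,"claw": 1},
])

```text
clock: 11.55
tcp_pos: [0.4533, -0.0601, 0.0572]
orientation: [-0.102, 0.693, 0.706, 0.101]
wrist_force: [-0.0, 0.8, -0.8]
finger_gap: 0.0242
grip_force: 59.0
```

Call:
carry_out([
  {"tx": -0.1,"ty": 1.92,"tz": 0.57,"wx": 0,"wy": 0,"wz": 0,"claw": 1},
  {"tx": 0,"ty": 1.92,"tz": 0.57,"wx": 0,"wy": 0,"wz": 0,"claw": 1},
  {"tx": 0,"ty": 1.92,"tz": 0.57,"wx": 0,"wy": 0,"wz": 0,"claw": 1},
  {"tx": 0,"ty": 1.92,"tz": 0.57,"wx": 0,"wy": 0,"wz": 0,"claw": 1},
  {"tx": 0,"ty": 0.96,"tz": 0.4,"wx": 0,"wy": 0,"wz": 0,"claw": 1},
  {"tx": 0,"ty": 0,"tz": 0,"wx": 0,"wy": 0,"wz": 0,"claw": 1},
])

```text
clock: 12.3
tcp_pos: [0.4526, 0.0247, 0.0837]
orientation: [-0.102, 0.694, 0.706, 0.101]
wrist_force: [0.1, -0.2, -1.2]
finger_gap: 0.0239
grip_force: 59.0
```

Call:
carry_out([
  {"tx": 0,"ty": 0,"tz": 1.5,"wx": 0,"wy": 0,"wz": 0,"claw": 1},
  {"tx": 0,"ty": 0,"tz": 2.5,"wx": 0,"wy": 0,"wz": 0,"claw": 1},
  {"tx": 0,"ty": 0,"tz": 3,"wx": 0,"wy": 0,"wz": 0,"claw": 1},
  {"tx": 0,"ty": 0,"tz": 3,"wx": 0,"wy": 0,"wz": 0,"claw": 1},
  {"tx": 0,"ty": 0,"tz": 2,"wx": 0,"wy": 0,"wz": 0,"claw": 1},
  {"tx": 0,"ty": 0,"tz": 1,"wx": 0,"wy": 0,"wz": 0,"claw": 1},
  {"tx": 0,"ty": 0,"tz": 0,"wx": 0,"wy": 0,"wz": 0,"claw": 1},
  {"tx": 0,"ty": 0,"tz": 0,"wx": 0,"wy": 0,"wz": 0,"claw": 1},
])

```text
clock: 13.3
tcp_pos: [0.4521, 0.0241, 0.2124]
orientation: [-0.103, 0.694, 0.705, 0.101]
wrist_force: [-1.2, 1.0, -1.1]
finger_gap: 0.0239
grip_force: 59.0
```

```bash
python3 - <<'E'
from h import *
s,r=st(); print(s["clock"],s["tcp_pos"],np.abs(s["qvel"]).max(),s["finger_gap"],s["grip_force"])
c=read_camera("wrist"); W=cloud(c,r,s["tcp_pos"])
P=W[95:225,302:346].reshape(-1,3); k=np.polyfit(P[:,1],P[:,2],1); print(k)
s2=read_camera("scene"); cv2.imwrite("pics/s4.png",s2["image"][60:400,180:560])
E
```

```text
13.3 [0.45214617 0.02408499 0.21236715] 0.005768471609758188 0.023935367131087328 59.008798599243164
 ** On entry to DLASCL parameter number  4 had an illegal value
 ** On entry to DLASCL parameter number  4 had an illegal value
 ** On entry to DLASCL parameter number  4 had an illegal value
 ** On entry to DLASCL parameter number  4 had an illegal value
 ** On entry to DLASCL parameter number  5 had an illegal value
 ** On entry to DLASCL parameter number  4 had an illegal valueTraceback (most recent call last):
  File "<stdin>", line 4, in <module>
    c, resids, rank, s = lstsq(lhs, rhs, rcond)
                         ~~~~~^^^^^^^^^^^^^^^^^
    x, resids, rank, s = _umath_linalg.lstsq(a, b, rcond,
                         ~~~~~~~~~~~~~~~~~~~^^^^^^^^^^^^^
                                             signature=signature)
                                             ^^^^^^^^^^^^^^^^^^^^
    raise LinAlgError("SVD did not converge in Linear Least Squares")
numpy.linalg.LinAlgError: SVD did not converge in Linear Least Squares
```

```bash
python3 - <<'E'
from h import *
s,r=st(); print(s["tcp_pos"],np.abs(s["qvel"]).max())
c=read_camera("wrist"); W=cloud(c,r,s["tcp_pos"])
P=W[95:225,302:346].reshape(-1,3); P=P[np.isfinite(P[:,0])]; k=np.polyfit(P[:,1],P[:,2],1); print(k, "hidden top z",np.polyval(k,s["tcp_pos"][1]-.125))
s2=read_camera("scene"); cv2.imwrite("pics/s4.png",s2["image"][60:400,180:560])
E
```

```text
[0.45206795 0.02415449 0.21230696] 0.004027099580893227
[0.29926933 0.21267577] hidden top z 0.18249580414538358
```

View pics/s4.png

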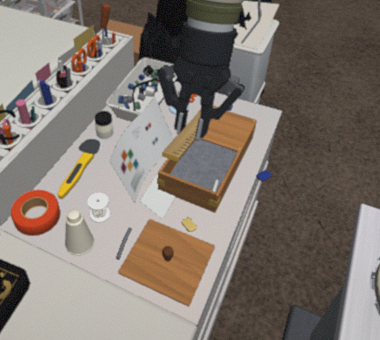

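The ruler hangs in the gripper at (185,145), clear above the case, with its lowest point at about 0.17 m. The cover lies flat, knob up, at (168,260), and the other things are unmoved.

```bash
python3 -c "
from workcell import env
print(env.hand_in())"
```

```text
the job is handed in; nothing more can be done
None
```

The job is handed in: the cover lies flat, knob up, on the bare worktop at front left, and the ruler is held at rest in the gripper with its lowest point about 12 cm above the case top; the hand-in call gave no verdict.

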